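# Fit the loose crank and close the craft press

### The job

The loose crank has come off the craft press. Fit it fully home on the flat drive hidden down the bore of the press, feeling for the match without forcing it, then wind it clockwise (seen from above) until the platen is firmly clamped on the plaque, but do not overtighten. Leave the crank in place on the press and leave the other things on the table alone.

Things in the scene. Friction and masses are not known exactly. Their poses are not given: they have to be found in the camera images.
- press: Craft press fixed to the table. Origin: centre of the base's underside; z up, through the axis of the boss. Wooden base 170 x 190 mm (x, y), 18 high; two steel posts at y = +-80 mm; grey beam 70 x 190 mm, top at z = 125 mm; on its middle a dark round boss 68 mm across, z = 125 to 169 mm, with an upright bore 50 mm across.
- press_rim (a point): Centre of the boss's flat upper rim, 169 mm above the table. When the crank is fully home its flange rests on this rim, its nose end 32 mm below it.
- press_drive (a point): Top centre of the drive stub, 14 mm below the rim: upright flat bar 24 x 14 mm, top edges broken by 0.8 mm. How it is turned is not measured and differs each time (a half turn is the same). It is sprung: sinks from 4 N on at 0.8 N/mm, bottoms after 6 mm (9 N), pops up into the socket once they line up. It turns stiffly, so stays still while a crank is twisted on it.
- platen (a joint): How far the platen is down, m; 0.005 to 0.016 at the start. Turning the drive clockwise (seen from above) lowers it 24 mm a turn against 0.2 Nm of friction (about 3 N at the knob), so 2.8 to 5.6 rad are needed. At 0.0267 its cork face stops dead on the plaque on the base. It stays where it is wound to.
- drive (a joint): Wind-up of the torsion spring inside the drive, between stub and screw, rad; 0 at rest, clockwise positive, 2.5 Nm per rad. While winding it reads about 0.07. Once the platen is stopped, turning on winds it up: firm is 0.2 to 0.6 (9 to 25 N at the knob), overtight is 0.8 (over 30 N). When the knob is let go it unwinds by itself, the platen stays.
- crank: Loose crank, 0.4 kg, standing on its nose. Origin: centre of the nose's lower end, on the turning axis; z up, x along the arm. Round steel nose 45 mm across, z 0 to 32 mm, with an oblong socket 26 (x) by 16 mm (y), 32 deep, open below; flange 62 mm across, z 32 to 38; flat arm 18 mm wide, z 38 to 48, x -30 to 85 mm. On an unmatched stub the nose end stays 14 to 20 mm below the rim.
- crank_grip (a point): Middle of the crank's steel grip block, over the nose, 70 mm above the nose's end: 26 mm along the arm (crank x), 22 mm across (crank y), 44 high (z 48 to 92 mm). Hold it here to fit the crank.
- crank_flange (a point): Centre of the underside of the crank's flange, 32 mm above the nose's lower end, on the axis.
- crank_knob (a point): Middle of the crank's upright round knob, 22 mm across, z 48 to 102 mm, on the crank's x axis 75 mm from the turning axis (this point 78 mm above the nose's end). It spins freely. Hold it here to wind.
- shaker: Bystander. A white sugar jar with steel cap, 62 mm across, 125 mm high. Origin: centre of its underside. To be left alone.
- water: Bystander. A clear water bottle, 62 mm across, 190 mm high. Origin: centre of its underside. To be left alone.
- cup: Bystander. An empty paper cup, 78 mm across, 90 mm high. Origin: centre of its underside. To be left alone.
- bowl: Bystander. A white bowl, 120 mm across, 50 mm high. Origin: centre of its underside. To be left alone.
- spool_a: Bystander. A small black spool, 34 mm across, 50 mm high. Origin: centre of its underside. To be left alone.
- spool_b: Bystander. A small white spool, 34 mm across, 50 mm high. Origin: centre of its underside. To be left alone.
- spare_plaque: Bystander. A spare wooden plaque lying flat, 110 x 80 x 18 mm. Origin: centre of its underside. To be left alone.
- screwdriver: Bystander. A screwdriver lying on the table, about 200 mm long. Origin: centre of its underside. To be left alone.

How it is judged:
On the way, in this order (a step that is already met when the one before it is completed fails the run):
1. the crank is fully home on the drive, its flange down on the rim, upright (horizontal distance between crank_flange and press_rim below 0.004 m and z of crank_flange in the frame of press between 0.165 and 0.1715 m and angle between crank's own z axis and vertical below 0.08 rad), for 0.2 s.
2. with the crank home, the platen is wound down onto the plaque and tightened firmly (drive spring wound up 0.18 rad) (all of step 1 and value of joint platen above 0.02634 m and value of joint drive above 0.18 rad), for 0.1 s.
At the end, for the whole second after the job is handed in: The crank sits fully home (flange within 2.5 mm of the rim, 4 mm of its axis, upright within 0.08 rad), at rest and released, and the platen is still clamped on the plaque (joint above 0.0263 m) (all of step 1 and value of joint platen above 0.02634 m and linear speed of crank below 0.02 m/s and angular speed of crank below 0.1 rad/s); the robot touches nothing.
It fails at once if the press is overtightened (drive spring wound up more than 0.8 rad, over 30 N at the knob) (value of joint drive above 0.8 rad).
It fails at once if the crank is forced: it bears on the press (boss, drive and all) with more than 35 N while still unmatched (nose end less than 21 mm below the rim) (contact force between crank and press above 35 N and z of crank_flange in the frame of press above 0.18 m).
It fails at once if a bystander is moved more than 40 mm or toppled (distance of any of shaker, water, cup, bowl, spool_a, spool_b, spare_plaque, screwdriver from where it was at the start of the episode above 0.04 m or angle between any of shaker, water, cup, bowl, spool_a, spool_b, spare_plaque's own z axis and vertical above 0.5 rad).
It also fails if it takes over 72 s, if anything falls off the work surface, if the arm or the gripper's body presses on something with over 40 N, if the wrist force passes 120 N, or if a joint passes its speed limit or range.

### The arm

A 6-joint arm with a two-finger parallel gripper is mounted at the origin on the work surface. World frame = base frame: x ahead of the robot, y to its left, z up, the work surface at z = 0. Lengths are in m, angles in rad, forces in N, time in s.
With the tool pointing down it reaches from about 0.35 to 0.775 m from the base axis. Payload 7.3 kg.
Tool frame: the origin (TCP) lies at the very end of the fingers, on their centre line; the grasp point (between the pads) lies robot.pinch_z behind it (robot.pinch_z is the distance from the TCP to the grasp point, in m); y points along the fingers, z is the direction in which the jaws open and shut, and the axes are right-handed (so a half turn about y gives the same grasp; the last joint's range is limited). The gripper opens to 92 mm and grips with 3 to 60 N. Pads are 19 mm wide; open, the fingers measure 130 mm over their backs; the gripper's body (75 mm by 190 mm) begins 47 mm behind the grasp point.
Start: joints at [1.081, 0.342, 1.524, -0, 1.275, -0.146], TCP at [0.177, 0.494, 0.227] pointing down, gripper open.
Joint ranges: [-2.53, 2.53], [-0.77, 2.02], [0.04, 2.7], [-1, 4.14], [0.28, 2.66], [-3.11, 3.11]. Speed limits (rad/s): [2.57, 2.57, 3.14, 3.14, 3.14, 3.14].

### API

Orientations are given as [roll, pitch, yaw] about the fixed x, y, z axes, in that order (R = Rz(yaw) Ry(pitch) Rx(roll)).
In Python, from cell import status, viewer, robot gives the robot as it stands. The module is installed in compiled form; this text tells all that it offers.
- The arm moves only by the shell command python3 -m pendant 'ROWS' [FORCE]. ROWS is JSON, a list that holds one entry, the list of rows, each a list of 7 numbers: the shift along the tool's x, y, z in cm, then the turn, a rotation vector about the tool's x, y, z in rad, then the finger opening in cm, from 0 to 9.18. A call has 1 to 20 rows; each row is the pose to reach, as a shift and turn from the pose commanded when the call began, along the tool's axes at that moment; what a row does not reach only later rows make up. A row lasts 1/10 s, in which the tool goes at most 50 mm and 8.59 degrees, less where a joint would pass 70% of its speed; a pose out of reach is approached as far as the arm can. A call with a gripper value outside its range is refused whole. The fingers move at their own pace and stop on an object; FORCE is the grip in N (left out, the last holds). Time passes only in rows, so rows that repeat a pose let the fingers close. It gives the time, the measured TCP pose, the force and the opening at its end, in the units of the state.
- status.observe(): the state, without advancing time (a new reading comes with each control period).
- viewer.read_camera(name): name is "side" or "top" or "wrist"; returns a dict with "image" (420x560x3 uint8, red, green, blue), "range_z" (420x560 float32, m along the optical axis (not along the pixel's ray), 0 where there is no reading), "fx", "fy", "cx", "cy" (pixels), "camera_from_world" (4x4, takes a point from world to camera coordinates). Camera axes: x right, y up, looking along -z (the intrinsics and any distortion apply to the point x, -y, -z); pixel columns grow to the right and rows downward; lengths in m; the calibration is good to about 2 mm. A picture is of the moment at which its call begins.
- robot.hand_in(): hands the job in, once; it reports no verdict.
The state is a dict: "time": time; "qpos": joint angles; "qvel": joint speeds; "joint_efforts": joint torques, N m; "tool_pos": TCP position; "tool_rot": TCP orientation; "contact_force": force on the tool from outside, world axes, zero at the start; "torque": the same for the moment, N m; "opening": finger opening in m.
Only numpy, scipy, OpenCV 4.12 (cv2) and the standard library are available. Lean on these libraries where they do the work, as an engineer would, in place of code of your own. Each camera call takes 0.05 s, during which the arm holds its last target. There are 200 camera calls.

## Working session

There is one attempt and no reset: what is moved stays moved. The work goes in short steps, Python scripts to look and compute and a shell command to move; the robot and the scene stay as the last step left them, time stands still between calls to the robot, and variables do not carry over. Pictures are saved under pics/ and viewed, about 8 in all and at most 12, crops included, and the job is handed in when it is done.

```bash
mkdir -p pics; python3 - <<'E'
from cell import status, viewer, robot
import cv2,numpy as np
s=status.observe(); print({k:np.round(v,3).tolist() for k,v in s.items()}); print(robot.pinch_z)
for n in("top","side"):
    c=viewer.read_camera(n); cv2.imwrite(f"pics/{n}0.png",c["image"][:,:,::-1]); np.savez(n+"0.npz",**c)
    print(n,c["fx"],c["fy"],c["cx"],c["cy"],c["camera_from_world"].round(3).tolist(),list(c))
E
```

```text
{'time': 0.0, 'qpos': [1.081, 0.343, 1.525, -0.0, 1.275, -0.146], 'qvel': [0.001, -0.001, -0.001, 0.0, 0.001, -0.001], 'joint_efforts': [-0.0, -43.125, -24.421, 0.072, 0.056, -0.0], 'tool_pos': [0.177, 0.494, 0.226], 'tool_rot': [-1.572, 0.0, -0.344], 'contact_force': [1.087, -0.798, 1.753], 'torque': [0.015, -0.029, 0.031], 'opening': 0.092}
0.0188
top 395.29405805632547 395.29405805632547 278.5864083466756 213.72324633152158 [[-0.001, -1.0, 0.027, -0.004], [0.988, 0.003, 0.156, -0.596], [-0.156, 0.027, 0.987, -1.24], [0.0, 0.0, 0.0, 1.0]] ['image', 'range_z', 'fx', 'fy', 'cx', 'cy', 'camera_from_world']
side 431.3025295668544 431.3025295668544 278.28866957562093 208.88069957714825 [[0.828, -0.56, 0.021, -0.492], [0.308, 0.486, 0.818, -0.267], [-0.468, -0.671, 0.575, -0.945], [0.0, 0.0, 0.0, 1.0]] ['image', 'range_z', 'fx', 'fy', 'cx', 'cy', 'camera_from_world']
```

View pics/top0.png

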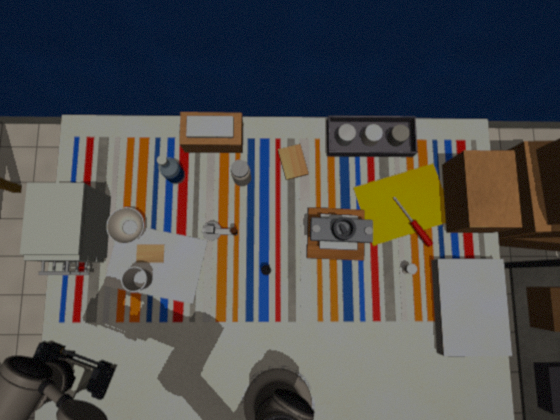

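View pics/side0.png

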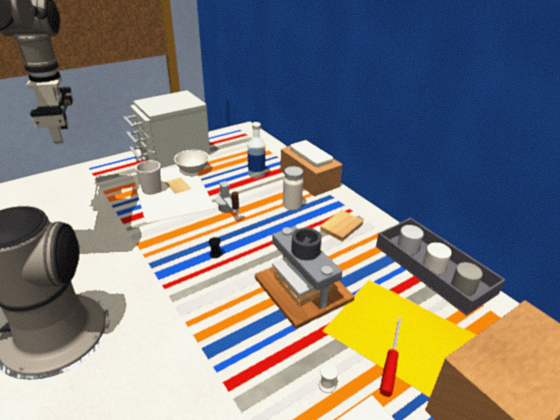

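```bash
cat > h.py <<'E'
import numpy as np,cv2
def cloud(c):
    z=c["range_z"];v,u=np.mgrid[:z.shape[0],:z.shape[1]]
    P=np.stack([(u-c["cx"])/c["fx"]*z,-(v-c["cy"])/c["fy"]*z,-z,np.ones_like(z)],-1)
    return (P@np.linalg.inv(c["camera_from_world"]).T)[...,:3]
E
python3 - <<'E'
from h import *
for n in("top","side"):
    c=np.load(n+"0.npz"); P=cloud(c); ok=c["range_z"]>0
    print(n,"table z",np.median(P[...,2][ok&(abs(P[...,2])<.03)]))
    if n=="top":
        for nm,(u0,u1,v0,v1) in dict(press=(300,380,200,265),crank=(198,245,215,245)).items():
            Q=P[v0:v1,u0:u1][ok[v0:v1,u0:u1]]
            for lo,hi in ((.158,.18),(.115,.135),(.083,.11),(.04,.06)):
                q=Q[(Q[:,2]>lo)&(Q[:,2]<hi)]
                if len(q)>3:
                    r=cv2.minEnclosingCircle(q[:,:2].astype(np.float32)); b=cv2.minAreaRect((q[:,:2]*1000).astype(np.float32))
                    print(nm,lo,len(q),q.mean(0).round(4),np.round(r[0],4),round(r[1],4),np.round(b[0],1),np.round(b[1],1),round(b[2],1))
    else:
        Q=P[ok]
        # same world regions
    np.save(n+"P.npy",P)
P=np.load("sideP.npy").reshape(-1,3);T=np.load("topP.npy").reshape(-1,3)
for Q,n in((P,"side"),(T,"top")):
  m=(Q[:,0]>.4)&(Q[:,0]<.65)&(Q[:,1]>0.05)&(Q[:,1]<.25)&(Q[:,2]>.03); print(n,len(Q[m])); q=Q[m]; print(q[q[:,2]>.08][:60].round(3).tolist())
  m=(Q[:,2]>.16)&(Q[:,2]<.178)&(abs(Q[:,0]-.55)<.15)&(abs(Q[:,1]+.2)<.15);q=Q[m];print("boss",len(q),cv2.minEnclosingCircle(q[:,:2].astype(np.float32)) if len(q) else 0,q.mean(0))
a=cv2.imread("pics/top0.png")[195:270,190:390];b=cv2.imread("pics/side0.png")[165:325,195:365]
cv2.imwrite("pics/z.png",np.vstack([cv2.resize(a,(800,300),interpolation=2),cv2.resize(np.hstack([b,b*0]),(800,376))[:, :][:300]]))
E
```

```text
top table z 0.0005856276220361778
press 0.158 214 [ 0.5358 -0.193   0.168 ] [ 0.536  -0.1929] 0.0341 [ 535.2 -192.6] [64.8 65.4] 0.5
press 0.115 1103 [ 0.5349 -0.1908  0.1253] [ 0.5366 -0.1932] 0.0996 [ 536.4 -193.1] [190.8  70.4] 87.8
press 0.083 33 [ 0.5204 -0.1548  0.1047] [ 0.535  -0.1841] 0.0917 [ 507.6 -172.3] [183.2  59.8] 66.8
crank 0.083 110 [0.5391 0.1851 0.095 ] [0.5418 0.1789] 0.0493 [539.8 178.8] [97.6 22.3] 86.5
crank 0.04 147 [0.5395 0.1921 0.0465] [0.5406 0.1873] 0.0575 [541.5 187.1] [ 55.4 113.6] 0.9
side table z -0.00018218979279893688
side 459
[[0.542, 0.222, 0.093], [0.546, 0.223, 0.091], [0.548, 0.222, 0.092], [0.551, 0.221, 0.091], [0.532, 0.223, 0.092], [0.536, 0.224, 0.091], [0.536, 0.219, 0.093], [0.541, 0.221, 0.091], [0.542, 0.216, 0.093], [0.546, 0.217, 0.091], [0.548, 0.214, 0.092], [0.551, 0.215, 0.09], [0.533, 0.225, 0.088], [0.533, 0.22, 0.09], [0.535, 0.216, 0.092], [0.538, 0.215, 0.091], [0.542, 0.216, 0.09], [0.543, 0.213, 0.09], [0.547, 0.213, 0.089], [0.548, 0.208, 0.091], [0.552, 0.21, 0.089], [0.53, 0.219, 0.088], [0.53, 0.214, 0.091], [0.532, 0
[... 1705 characters left out ...]
.096], [0.543, 0.208, 0.091], [0.543, 0.206, 0.089], [0.544, 0.203, 0.087], [0.542, 0.148, 0.101], [0.542, 0.145, 0.103], [0.542, 0.142, 0.1], [0.542, 0.139, 0.105], [0.542, 0.136, 0.103], [0.542, 0.133, 0.105], [0.54, 0.227, 0.092], [0.54, 0.224, 0.091], [0.54, 0.22, 0.092], [0.54, 0.217, 0.091], [0.54, 0.214, 0.094], [0.54, 0.211, 0.094], [0.54, 0.208, 0.094], [0.54, 0.205, 0.093], [0.54, 0.202, 0.09], [0.539, 0.148, 0.102], [0.539, 0.145, 0.103], [0.539, 0.142, 0.104], [0.538, 0.138, 0.108], [0.539, 0.136, 0.101], [0.539, 0.133, 0.103], [0.54, 0.13, 0.093], [0.537, 0.226, 0.093]]
boss 205 ((0.5360336899757385, -0.192898690700531), 0.03413764387369156) [ 0.535795   -0.19280215  0.16839131]
```

View pics/z.png

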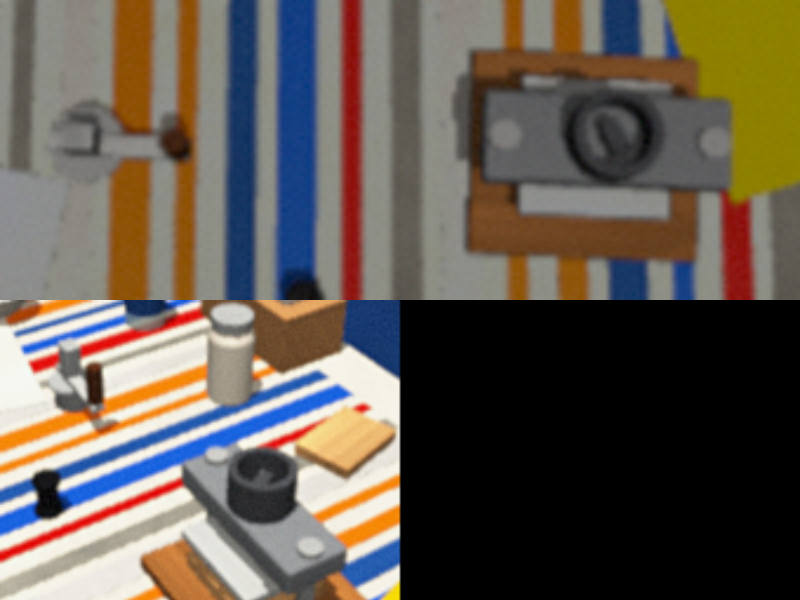

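```bash
python3 -m pendant '[[[43.7,0,-14.0,0,1.227,0,6],[43.7,0,-14.0,0,1.227,0,6],[43.7,0,-14.0,0,1.227,0,6],[43.7,0,-14.0,0,1.227,0,6],[43.7,0,-14.0,0,1.227,0,6],[43.7,0,-14.0,0,1.227,0,6],[43.7,0,-14.0,0,1.227,0,6],[43.7,0,-14.0,0,1.227,0,6],[43.7,0,-14.0,0,1.227,0,6],[43.7,0,-14.0,0,1.227,0,6],[43.7,0,-14.0,0,1.227,0,6],[43.7,0,-14.0,0,1.227,0,6],[43.7,0,-14.0,0,1.227,0,6]]]' 20
python3 - <<'E'
from h import *
from cell import viewer,status
s=status.observe();print(s["tool_pos"],s["tool_rot"],s["qpos"])
c=viewer.read_camera("wrist");cv2.imwrite("pics/w1.png",c["image"][:,:,::-1]);P=cloud(c);np.save("w1.npy",P)
ok=c["range_z"]>0
Q=P[ok]; Q=Q[(abs(Q[:,0]-.54)<.08)&(Q[:,1]>.08)&(Q[:,1]<.28)]
for a,b,lo,hi in((.19,.25,.085,.097),(.1,.17,.095,.108),(.1,.17,.042,.053)):
    q=Q[(Q[:,2]>lo)&(Q[:,2]<hi)&(Q[:,1]>a)&(Q[:,1]<b)]
    if len(q)>3:
        r=cv2.minAreaRect((q[:,:2]*1000).astype(np.float32));print(len(q),q.mean(0).round(4),np.round(r[0],1),np.round(r[1],1),r[2],np.percentile(q,[2,98],axis=0).round(3).tolist())
E
```

```text
time: 1.4
tool_pos: [0.5399, 0.2164, 0.2268]
tool_rot: [-1.571, 0.0, -1.569]
contact_force: [0.4, -0.5, 0.6]
opening: 0.0599
[0.53991949 0.21644417 0.22676928] [-1.57140143e+00  2.59636360e-04 -1.56874184e+00] [2.49323772e-01 4.46976165e-01 1.36136281e+00 4.11343743e-04
 1.33377686e+00 2.47172516e-01]
698 [0.5418 0.2165 0.092 ] [541.8 215.7] [26.3 21.9] 85.94161224365234 [[0.531, 0.203, 0.087], [0.552, 0.229, 0.094]]
389 [0.5365 0.1436 0.1018] [536.6 143. ] [20.8 17.4] 0.19577014446258545 [[0.527, 0.135, 0.096], [0.546, 0.151, 0.104]]
325 [0.5376 0.1589 0.0483] [537.4 156.7] [27.1 20.5] 86.0600357055664 [[0.528, 0.148, 0.046], [0.547, 0.17, 0.052]]
```

View pics/w1.png

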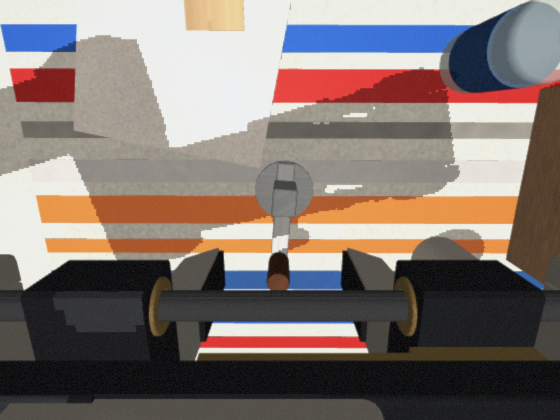

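```bash
python3 -m pendant '[[[0.1,5,0.2,0,0.07,0,6],[0.1,9,0.2,0,0.07,0,6],[0.1,13,0.2,0,0.07,0,6],[0.1,15.5,0.2,0,0.07,0,6],[0.1,17.3,0.2,0,0.07,0,6],[0.1,17.3,0.2,0,0.07,0,6],[0.1,17.3,0.2,0,0.07,0,1.5],[0.1,17.3,0.2,0,0.07,0,1.5],[0.1,17.3,0.2,0,0.07,0,1.5],[0.1,17.3,0.2,0,0.07,0,1.5],[0.1,17.3,0.2,0,0.07,0,1.5],[0.1,17.3,0.2,0,0.07,0,1.5]]]' 40
python3 -m pendant '[[[0,-1,0,0,0,0,1.5],[0,-3,0,0,0,0,1.5],[0,-7,0,0,0,0,1.5],[0,-12,0,0,0,0,1.5],[0,-17,0,0,0,0,1.5],[0,-20,0,0,0,0,1.5],[0,-20,0,0,0,0,1.5],[0,-20,0,0,0,0,1.5]]]'
```

```text
time: 2.65
tool_pos: [0.5433, 0.2142, 0.0541]
tool_rot: [-1.57, 0.0, -1.641]
contact_force: [-0.7, -0.0, 2.0]
opening: 0.0219
time: 3.45
tool_pos: [0.5426, 0.214, 0.253]
tool_rot: [-1.572, -0.0, -1.641]
contact_force: [0.0, 0.3, -5.9]
opening: 0.0222
```

```bash
python3 -m pendant '[[[47.4,-4,-7.8,0,0.977,0,1.5],[47.4,-4,-7.8,0,0.977,0,1.5],[47.4,-4,-7.8,0,0.977,0,1.5],[47.4,-4,-7.8,0,0.977,0,1.5],[47.4,-4,-7.8,0,0.977,0,1.5],[47.4,-4,-7.8,0,0.977,0,1.5],[47.4,-4,-7.8,0,0.977,0,1.5],[47.4,-4,-7.8,0,0.977,0,1.5],[47.4,-4,-7.8,0,0.977,0,1.5],[47.4,-4,-7.8,0,0.977,0,1.5],[47.4,-4,-7.8,0,0.977,0,1.5],[47.4,-4,-7.8,0,0.977,0,1.5],[47.4,-4,-7.8,0,0.977,0,1.5],[47.4,-4,-7.8,0,0.977,0,1.5]]]'
python3 - <<'E'
from h import *
from cell import viewer,status
s=status.observe();print(s["tool_pos"],s["tool_rot"],s["qpos"].round(3) if hasattr(s["qpos"],"round") else s["qpos"])
c=viewer.read_camera("wrist");cv2.imwrite("pics/w2.png",c["image"][:,:,::-1]);P=cloud(c);np.save("w2.npy",P);np.savez("w2.npz",**c)
ok=c["range_z"]>0
Q=P[ok]
m=(abs(Q[:,2]-.168)<.006)&(abs(Q[:,0]-.535)<.06)&(abs(Q[:,1]+.193)<.06)
q=Q[m];print("boss",len(q),cv2.minEnclosingCircle(q[:,:2].astype(np.float32)),q.mean(0))
m=(abs(Q[:,2]-.155)<.006)&(np.hypot(Q[:,0]-.535,Q[:,1]+.193)<.022)
q=Q[m];print("stub",len(q),q.mean(0) if len(q) else 0,cv2.minAreaRect((q[:,:2]*1000).astype(np.float32)) if len(q)>3 else 0)
E
```

```text
time: 4.85
tool_pos: [0.4323, -0.2519, 0.2929]
tool_rot: [-1.573, -0.0, -2.616]
contact_force: [0.4, -0.4, -3.3]
opening: 0.0216
[ 0.43231018 -0.25187166  0.29292143] [-1.57252919e+00 -3.72796279e-04 -2.61609001e+00] [-0.681  0.252  1.467  0.     1.424  0.364]
boss 3138 ((0.5365116000175476, -0.19318950176239014), 0.034133732318878174) [ 0.53785079 -0.1924615   0.16880938]
stub 565 [ 0.53595209 -0.19347396  0.15518643] ((536.1455688476562, -193.34239196777344), (24.066137313842773, 14.001943588256836), 26.23442268371582)
```

View pics/w2.png

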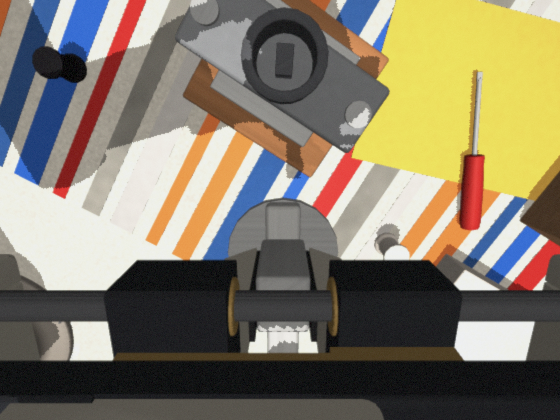

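```bash
python3 - <<'E'
from h import *
from scipy.optimize import least_squares
c=np.load("w2.npz");P=np.load("w2.npy");ok=c["range_z"]>0
t=np.array([.4323,-.2519,.2929]);yaw=-2.616
X=np.array([np.cos(yaw),np.sin(yaw),0]);Z=np.array([-np.sin(yaw),np.cos(yaw),0])
D=P-t; L=np.stack([D@X,-D[...,2],D@Z],-1) # tool x,y(down),z
m=ok&(abs(L[...,0])<.05)&(abs(L[...,2])<.045)&(L[...,1]>-.05)&(L[...,1]<.08)
h,e=np.histogram(L[m][:,1],40);print([(round(a*1000,1),int(b)) for a,b in zip(e,h) if b>15])
# flange: level most populated below TCP
f=m&(abs(L[...,1]-.016)<.004); q=L[f]; print("flange",len(q),np.median(q[:,1]),q.min(0),q.max(0))
# outer edge: boundary in angle bins
r0=np.array([0.,0]);
a=np.arctan2(q[:,2],q[:,0]);R=np.hypot(q[:,0],q[:,2]);b=np.floor(a/.05)
E=np.array([q[b==k][np.argmax(R[b==k])][[0,2]] for k in np.unique(b)])
E=E[np.hypot(*E.T)>.024]
s=least_squares(lambda p:np.hypot(E[:,0]-p[0],E[:,1]-p[1])-.031,[0,0],loss="soft_l1",f_scale=.001);print("centre tool x,z mm",s.x*1000,len(E),np.abs(s.fun).mean()*1000)
# arm tail top
f=m&(abs(L[...,1]-.006)<.003)&(L[...,0]<-.012);q=L[f]
if len(q)>5: print("arm",len(q),np.median(q[:,1]),cv2.minAreaRect((q[:,[0,2]]*1000).astype(np.float32)),q.mean(0))
f=m&(L[...,1]<-.03)&(L[...,1]>-.05);q=L[f];print("top",len(q),q.min(0) if len(q) else 0,q.max(0) if len(q) else 0)
E
```

```text
[(np.float64(-49.9), 35), (np.float64(-48.1), 157), (np.float64(-46.3), 133), (np.float64(-44.6), 28), (np.float64(-42.8), 51), (np.float64(-41.0), 96), (np.float64(-39.2), 1189), (np.float64(-37.4), 325), (np.float64(-35.6), 201), (np.float64(-33.8), 189), (np.float64(-32.0), 164), (np.float64(-30.2), 167), (np.float64(-28.4), 159), (np.float64(-26.6), 177), (np.float64(-24.8), 163), (np.float64(-23.0), 154), (np.float64(-21.2), 152), (np.float64(-19.4), 138), (np.float64(-17.6), 154), (np.float64(-15.8), 161), (np.float64(-14.0), 169), (np.float64(-12.3), 167), (np.float64(-10.5), 140), (np.float64(-8.7), 133), (np.float64(-6.9), 113), (np.float64(-5.1), 108), (np.float64(-3.3), 86), (np.float64(-1.5), 69), (np.float64(0.3), 62), (np.float64(2.1), 43), (np.float64(3.9), 606), (np.float64(5.7), 887), (np.float64(7.5), 67), (np.float64(9.3), 28), (np.float64(11.1), 33), (np.float64(12.9), 147), (np.float64(14.7), 2265), (np.float64(16.5), 393), (np.float64(18.3), 67), (np.float64(20.1), 26)]
flange 2883 0.015760957797178454 [-0.03295912  0.01203506 -0.03007291] [3.77725709e-05 1.99860593e-02 3.11286689e-02]
centre tool x,z mm [-1.6878901   0.50749231] 64 0.23861847459815863
arm 1200 0.005823831007387648 ((-23.016910552978516, 0.7628602981567383), (20.50832748413086, 18.34360694885254), 89.99266815185547) [-0.02331177  0.00585426  0.00044227]
top 2592 [-0.01545131 -0.04993792 -0.01850131] [ 0.01099872 -0.03000358  0.01954589]
```

```bash
python3 -m pendant '[[[-4,0,0.1,0,0.068,0,1.5],[-8,0,0.1,0,0.068,0,1.5],[-11,0,0.1,0,0.068,0,1.5],[-11.8,0,0.1,0,0.068,0,1.5],[-11.8,3,0.1,0,0.068,0,1.5],[-11.8,5.0,0.1,0,0.068,0,1.5],[-11.8,5.5,0.1,0,0.068,0,1.5],[-11.8,5.5,0.1,0,0.068,0,1.5],[-11.8,5.5,0.1,0,0.068,0,1.5],[-11.8,5.5,0.1,0,0.068,0,1.5]]]'
cat > chk.py <<'E'
from h import *
from cell import viewer,status
from scipy.optimize import least_squares
s=status.observe();t=s["tool_pos"];yaw=s["tool_rot"][2];print(np.round(t,4),np.round(s["tool_rot"],4),np.round(s["contact_force"],1))
c=viewer.read_camera("wrist");P=cloud(c);ok=c["range_z"]>0
cv2.imwrite("pics/w3.png",c["image"][:,:,::-1])
X=np.array([np.cos(yaw),np.sin(yaw),0]);Z=np.array([-np.sin(yaw),np.cos(yaw),0])
D=P-t; L=np.stack([D@X,-D[...,2],D@Z],-1)
m=ok&(abs(L[...,0])<.06)&(abs(L[...,2])<.05)
def fit(y,rad,tol=.004):
    q=L[m&(abs(L[...,1]-y)<tol)];a=np.arctan2(q[:,2],q[:,0]);R=np.hypot(q[:,0],q[:,2]);b=np.floor(a/.05)
    E=np.array([q[b==k][np.argmax(R[b==k])][[0,2]] for k in np.unique(b)]);E=E[np.hypot(*E.T)>.022]
    f=least_squares(lambda p:np.hypot(E[:,0]-p[0],E[:,1]-p[1])-rad,[0,0],loss="soft_l1",f_scale=.001)
    print("level",round(np.median(q[:,1])*1000,1),"centre x,z mm",(f.x*1000).round(2),len(E),round(np.abs(f.fun).mean()*1000,2))
fit(.0158,.031);fit(t[2]-.169,.034)
E
python3 chk.py
```

```text
time: 5.9
tool_pos: [0.5354, -0.1954, 0.2401]
tool_rot: [-1.569, 0.002, -2.686]
contact_force: [-0.1, 0.1, -3.3]
opening: 0.0216
[ 0.5354 -0.1954  0.2401] [-1.5687e+00  1.6000e-03 -2.6859e+00] [-0.1  0.1 -3.3]
level 15.7 centre x,z mm [-1.72  0.49] 64 0.24
level 71.0 centre x,z mm [-1.39 -1.28] 60 0.25
```

```bash
python3 -m pendant '[[[0.03,0,-0.17,0,0,0,1.5],[0.03,0,-0.17,0,0,0,1.5],[0.03,0.8,-0.17,0,0,0,1.5],[0.03,1.4,-0.17,0,0,0,1.5],[0.03,1.4,-0.17,0,0,0,1.5],[0.03,1.4,-0.17,0,0,0,1.5]]]'; python3 chk.py
python3 -m pendant '[[[0,0.4,0,0,0,0,1.5],[0,0.8,0,0,0,0,1.5],[0,1.1,0,0,0,0,1.5],[0,1.3,0,0,0,0,1.5],[0,1.3,0,0,0,0,1.5]]]'
```

```text
time: 6.55
tool_pos: [0.5337, -0.1936, 0.2243]
tool_rot: [-1.572, -0.0, -2.686]
contact_force: [-0.8, -0.8, -4.2]
opening: 0.0217
[ 0.5337 -0.1936  0.2243] [-1.5716e+00 -5.0000e-04 -2.6858e+00] [-0.8 -0.8 -4.2]
level 15.8 centre x,z mm [-1.66  0.5 ] 64 0.25
level 55.2 centre x,z mm [-2.11  0.99] 59 0.25
time: 7.1
tool_pos: [0.5337, -0.1935, 0.2113]
tool_rot: [-1.571, -0.0, -2.686]
contact_force: [0.3, -0.4, -3.9]
opening: 0.0217
```

```bash
python3 -m pendant '[[[-0.04,0.1,0.05,0,0,0,1.5],[-0.04,0.2,0.05,0,0,0,1.5],[-0.04,0.3,0.05,0,0,0,1.5],[-0.04,0.4,0.05,0,0,0,1.5],[-0.04,0.5,0.05,0,0,0,1.5],[-0.04,0.6,0.05,0,0,0,1.5],[-0.04,0.6,0.05,0,0,0,1.5]]]'
```

```text
time: 7.8
tool_pos: [0.5344, -0.1939, 0.2055]
tool_rot: [-1.571, -0.0, -2.686]
contact_force: [0.4, -0.9, -4.1]
opening: 0.0216
```

```bash
python3 -m pendant '[[[0,0.15,0,0,0,0,1.5],[0,0.3,0,0,0,0,1.5],[0,0.45,0,0,0,0,1.5],[0,0.6,0,0,0,0,1.5],[0,0.6,0,0,0,0,1.5]]]';python3 -m pendant '[[[0,0.2,0,0,0,0,1.5],[0,0.4,0,0,0,0,1.5],[0,0.6,0,0,0,0,1.5],[0,0.75,0,0,0,0,1.5],[0,0.85,0,0,0,0,1.5],[0,0.85,0,0,0,0,1.5]]]'
```

```text
time: 8.3
tool_pos: [0.5343, -0.1938, 0.1994]
tool_rot: [-1.571, -0.0, -2.686]
contact_force: [-0.2, -0.2, -4.4]
opening: 0.0218
time: 8.9
tool_pos: [0.5345, -0.1939, 0.1913]
tool_rot: [-1.571, 0.0, -2.686]
contact_force: [-0.2, -0.4, -3.1]
opening: 0.0217
```

```bash
python3 -m pendant '[[[0,0.05,0,0,0,0,1.5],[0,0.1,0,0,0,0,1.5],[0,0.1,0,0,0,0,1.5]]]'; python3 -m pendant '[[[0,0,0,0,0,0,5],[0,0,0,0,0,0,5],[0,0,0,0,0,0,5],[0,0,0,0,0,0,5],[0,-3,0,0,0,0,5],[0,-7,0,0,0,0,5],[0,-10,0,0,0,0,5],[0,-10,0,0,0,0,5],[0,-10,0,0,0,0,5]]]'
python3 - <<'E'
from h import *
from cell import viewer,status
s=status.observe();print(s["tool_pos"],s["tool_rot"])
c=viewer.read_camera("wrist");cv2.imwrite("pics/w4.png",c["image"][:,:,::-1]);P=cloud(c)
Q=P[c["range_z"]>0];ax=np.array([.5363,-.1933]);r=np.hypot(Q[:,0]-ax[0],Q[:,1]-ax[1])
for n,lo,hi,a,b in(("flange",.165,.182,.02,.036),("arm",.182,.19,0,.1),("grip",.223,.235,0,.03),("knob",.233,.246,.05,.1)):
    q=Q[(Q[:,2]>lo)&(Q[:,2]<hi)&(r>a)&(r<b)]
    print(n,len(q),np.median(q,0).round(4),[np.round(k,1).tolist() for k in cv2.minAreaRect((q[:,:2]*1000).astype(np.float32))], np.round(cv2.minEnclosingCircle(q[:,:2].astype(np.float32))[0],4))
E
```

```text
time: 9.2
tool_pos: [0.5346, -0.1939, 0.1912]
tool_rot: [-1.57, 0.001, -2.686]
contact_force: [-2.5, 1.4, 5.8]
opening: 0.0219
time: 10.1
tool_pos: [0.5345, -0.194, 0.2903]
tool_rot: [-1.57, 0.001, -2.686]
contact_force: [-0.4, 0.3, -0.5]
opening: 0.0501
[ 0.53452947 -0.19395315  0.29031004] [-1.57011280e+00  5.84965657e-04 -2.68574693e+00]
flange 2286 [ 0.5449 -0.186   0.175 ] [[538.3, -192.2], [63.2, 67.4], 27.5] [ 0.5367 -0.1932]
arm 1376 [ 0.5027 -0.209   0.1852] [[518.7, -203.4], [100.7, 19.9], 26.1] [ 0.5176 -0.2016]
grip 1165 [ 0.5378 -0.193   0.2292] [[536.8, -193.4], [25.8, 21.7], 26.4] [ 0.5366 -0.1935]
knob 534 [ 0.4695 -0.2267  0.2397] [[468.9, -227.1], [17.8, 20.9], 37.0] [ 0.4696 -0.2265]
```

View pics/w4.png

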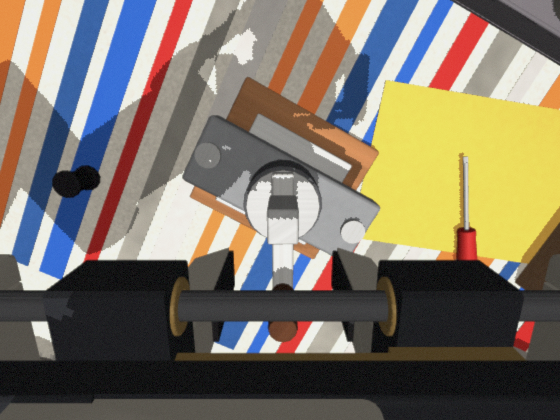

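```bash
python3 -m pendant '[[[4,0,0.06,0,0,0,5],[7.3,0,0.06,0,0,0,5],[7.3,0,0.06,0,0,0,5],[7.3,3,0.06,0,0,0,5],[7.3,6,0.06,0,0,0,5],[7.3,9,0.06,0,0,0,5],[7.3,9.3,0.06,0,0,0,5],[7.3,9.3,0.06,0,0,0,5],[7.3,9.3,0.06,0,0,0,1.5],[7.3,9.3,0.06,0,0,0,1.5],[7.3,9.3,0.06,0,0,0,1.5],[7.3,9.3,0.06,0,0,0,1.5],[7.3,9.3,0.06,0,0,0,1.5]]]' 45
python3 -c "
import numpy as np
for k in range(1,34):
  p=.2*k;print(round(p,1),round(7.5*(np.cos(p)-1),2),round(-7.5*np.sin(p),2))"
```

```text
time: 11.45
tool_pos: [0.4694, -0.2267, 0.1978]
tool_rot: [-1.57, 0.001, -2.686]
contact_force: [0.4, -0.1, 1.8]
opening: 0.0215
0.2 -0.15 -1.49
0.4 -0.59 -2.92
0.6 -1.31 -4.23
0.8 -2.27 -5.38
1.0 -3.45 -6.31
1.2 -4.78 -6.99
1.4 -6.23 -7.39
1.6 -7.72 -7.5
1.8 -9.2 -7.3
2.0 -10.62 -6.82
2.2 -11.91 -6.06
2.4 -13.03 -5.07
2.6 -13.93 -3.87
2.8 -14.57 -2.51
3.0 -14.92 -1.06
3.2 -14.99 0.44
3.4 -14.75 1.92
3.6 -14.23 3.32
3.8 -13.43 4.59
4.0 -12.4 5.68
4.2 -11.18 6.54
4.4 -9.8 7.14
4.6 -8.34 7.45
4.8 -6.84 7.47
5.0 -5.37 7.19
5.2 -3.99 6.63
5.4 -2.74 5.8
5.6 -1.68 4.73
5.8 -0.86 3.48
6.0 -0.3 2.1
6.2 -0.03 0.62
6.4 -0.05 -0.87
6.6 -0.37 -2.34
```

```bash
python3 -m pendant '[[[-0.15,0,-1.49,0,0,0,1.5],[-0.59,0,-2.92,0,0,0,1.5],[-1.31,0,-4.23,0,0,0,1.5],[-1.31,0,-4.23,0,0,0,1.5]]]'
```

```text
time: 11.85
tool_pos: [0.4621, -0.181, 0.1977]
tool_rot: [-1.571, 0.001, -2.684]
contact_force: [-0.7, 0.7, 4.0]
opening: 0.0215
```

```bash
cat > st.py <<'E'
from cell import status
import numpy as np
C=np.array([.5363,-.1934])
s=status.observe();p=np.array(s["tool_pos"])[:2]-C;F=np.array(s["contact_force"]);r=np.hypot(*p);u=p/r;t=np.array([u[1],-u[0]])
a=(-2.686-np.arctan2(p[1],p[0]))%(2*np.pi)
print("phi",round(a,3),"r",round(r*1000,1),"F rad %.1f cw %.1f z %.1f"%(F[:2]@u,F[:2]@t,F[2]),"z",round(s["tool_pos"][2],4))
E
python3 st.py; python3 -m pendant '[[[-0.96,0,-1.15,0,0,0,1.5],[-2.14,0,-2.08,0,0,0,1.5],[-3.47,0,-2.76,0,0,0,1.5],[-4.92,0,-3.16,0,0,0,1.5],[-6.41,0,-3.27,0,0,0,1.5],[-6.41,0,-3.27,0,0,0,1.5]]]';python3 st.py; python3 -m pendant '[[[-1.48,0,0.2,0,0,0,1.5],[-2.9,0,0.68,0,0,0,1.5],[-4.19,0,1.44,0,0,0,1.5],[-5.31,0,2.43,0,0,0,1.5],[-6.21,0,3.63,0,0,0,1.5],[-6.21,0,3.63,0,0,0,1.5]]]';python3 st.py
```

```text
phi 0.622 r 75.2 F rad 0.8 cw 0.5 z 4.0 z 0.1977
time: 12.45
tool_pos: [0.506, -0.124, 0.1976]
tool_rot: [-1.571, 0.0, -2.684]
contact_force: [-0.6, 2.4, 6.8]
opening: 0.0216
phi 1.614 r 75.7 F rad 2.4 cw 0.4 z 6.8 z 0.1976
time: 13.05
tool_pos: [0.578, -0.1299, 0.1975]
tool_rot: [-1.572, 0.001, -2.685]
contact_force: [0.9, 2.9, 5.8]
opening: 0.0213
phi 2.608 r 76.0 F rad 2.9 cw -0.8 z 5.8 z 0.1975
```

```bash
cat >> st.py <<'E'
import sys
sys.exit(int(F[:2]@t<-6))
E
P="python3 -m pendant"; S="python3 st.py"
(python3 -m pendant '[[[-0.64,0,1.36,0,0,0,1.5],[-0.99,0,2.81,0,0,0,1.5],[-0.99,0,2.81,0,0,0,1.5],[-0.99,0,2.81,0,0,0,1.5]]]' && $S >&2 && python3 -m pendant '[[[-0.07,0,1.5,0,0,0,1.5],[0.17,0,2.98,0,0,0,1.5],[0.17,0,2.98,0,0,0,1.5],[0.17,0,2.98,0,0,0,1.5]]]' && $S >&2 && python3 -m pendant '[[[0.52,0,1.4,0,0,0,1.5],[1.32,0,2.67,0,0,0,1.5],[1.32,0,2.67,0,0,0,1.5],[1.32,0,2.67,0,0,0,1.5]]]' && $S >&2 && python3 -m pendant '[[[1.03,0,1.09,0,0,0,1.5],[2.25,0,1.95,0,0,0,1.5],[2.25,0,1.95,0,0,0,1.5],[2.25,0,1.95,0,0,0,1.5]]]' && $S >&2) >/dev/null
```

```text
phi 3.002 r 75.6 F rad 1.5 cw -0.2 z 5.0 z 0.1976
phi 3.403 r 75.5 F rad 1.2 cw 0.9 z 3.9 z 0.1976
phi 3.806 r 75.4 F rad 1.1 cw 0.6 z 4.6 z 0.1976
phi 4.207 r 75.4 F rad 0.4 cw 1.0 z 4.8 z 0.1975
```

```bash
python3 - <<'E'
from h import *
from cell import viewer
a=viewer.read_camera("side");b=viewer.read_camera("wrist")["image"]
i=a["image"][180:330,220:370]
cv2.imwrite("pics/p5.png",np.hstack([cv2.resize(i,(420,420),interpolation=2),cv2.resize(b,(380,285)) if 0 else b[:, 90:470]])[:,:,::-1])
E
```

```text
(no output)
```

View pics/p5.png

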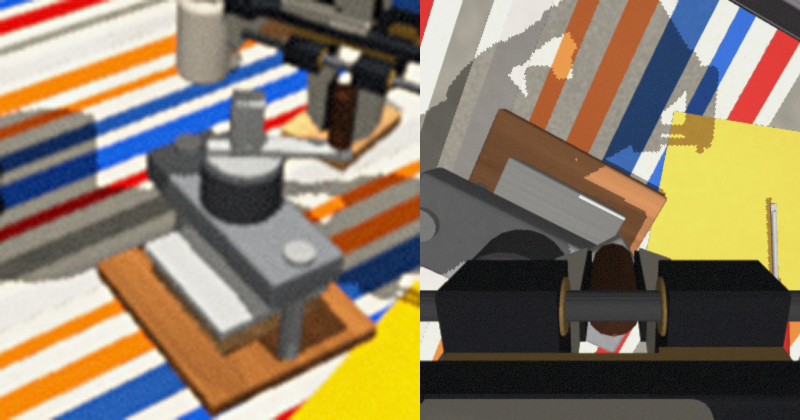

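```bash
S="python3 st.py"
($S >&2 && python3 -m pendant '[[[1.38,0,0.6,0,0,0,1.5],[2.84,0,0.91,0,0,0,1.5],[2.84,0,0.91,0,0,0,1.5],[2.84,0,0.91,0,0,0,1.5]]]' && $S >&2 && python3 -m pendant '[[[1.5,0,0.02,0,0,0,1.5],[2.97,0,-0.26,0,0,0,1.5],[2.97,0,-0.26,0,0,0,1.5],[2.97,0,-0.26,0,0,0,1.5]]]' && $S >&2 && python3 -m pendant '[[[1.38,0,-0.56,0,0,0,1.5],[2.63,0,-1.39,0,0,0,1.5],[2.63,0,-1.39,0,0,0,1.5],[2.63,0,-1.39,0,0,0,1.5]]]' && $S >&2) >/dev/null
```

```text
phi 4.205 r 75.3 F rad 0.6 cw 0.7 z 4.9 z 0.1975
phi 4.593 r 75.0 F rad -0.3 cw -1.4 z 5.5 z 0.1975
phi 4.95 r 75.0 F rad -0.4 cw -13.3 z 3.5 z 0.1981
```

```bash
python3 -m pendant '[[[0,0,0,0,0,0,1.5],[0,0,0,0,0,0,1.5],[0,0,0,0,0,0,1.5]]]'; python3 st.py; python3 -m pendant '[[[-0.7,0,0.19,0,0,0,1.5],[-1.47,0,0.28,0,0,0,1.5],[-2.0,0,0.3,0,0,0,1.5],[-2.6,0,0.3,0,0,0,1.5],[-2.6,0,0.3,0,0,0,1.5],[-2.6,0,0.3,0,0,0,1.5]]]';python3 st.py
```

```text
time: 15.85
tool_pos: [0.5527, -0.2665, 0.1981]
tool_rot: [-1.567, 0.007, -2.685]
contact_force: [12.6, 3.5, 3.4]
opening: 0.0214
phi 4.948 r 74.9 F rad -0.7 cw -13.1 z 3.4 z 0.1981
time: 16.45
tool_pos: [0.5753, -0.2577, 0.1977]
tool_rot: [-1.57, 0.002, -2.685]
contact_force: [4.9, 2.7, 5.9]
opening: 0.0214
phi 4.623 r 75.2 F rad 0.3 cw -5.5 z 5.9 z 0.1977
```

```bash
python3 -m pendant '[[[-0.6,0,-0.06,0,0,0,1.5],[-1.1,0,-0.15,0,0,0,1.5],[-1.1,0,-0.15,0,0,0,1.5]]]';python3 st.py; python3 -m pendant '[[[-1.1,0,-0.15,0,0,0,1.5],[0,0,0,0,0,0,5],[0,0,0,0,0,0,5],[0,0,0,0,0,0,5],[0,0,0,0,0,0,5],[0,-4,0,0,0,0,5],[0,-8,0,0,0,0,5],[0,-11,0,0,0,0,5],[0,-11,0,0,0,0,5],[0,-11,0,0,0,0,5]]]'
```

```text
time: 16.75
tool_pos: [0.5835, -0.252, 0.1975]
tool_rot: [-1.57, -0.0, -2.685]
contact_force: [0.6, 0.8, 6.2]
opening: 0.0209
phi 4.489 r 75.2 F rad -0.3 cw -0.9 z 6.2 z 0.1975
time: 17.75
tool_pos: [0.583, -0.2526, 0.3073]
tool_rot: [-1.57, 0.0, -2.686]
contact_force: [-0.2, -0.3, -0.7]
opening: 0.0501
```

The first row of that last call repeated a relative shift, so the knob briefly backed off a further ~0.15 rad. I'll measure the crank, then re-grip and re-tighten to be sure.

```bash
cat > loc.py <<'E'
from h import *
from cell import viewer,status
s=status.observe();t=s["tool_pos"];yaw=s["tool_rot"][2];print(np.round(t,4),yaw)
c=viewer.read_camera("top");P=cloud(c);Q=P[c["range_z"]>0]
w=viewer.read_camera("wrist");W=cloud(w);W=W[w["range_z"]>0]
cv2.imwrite("pics/w6.png",w["image"][:,:,::-1])
ax=np.array([.5363,-.1933])
for nm,Q in(("top",Q),("wrist",W)):
  r=np.hypot(Q[:,0]-ax[0],Q[:,1]-ax[1])
  for n,lo,hi,a,b in(("flange",.165,.182,.02,.036),("arm",.182,.19,.035,.1),("grip",.223,.235,0,.03),("knob",.233,.246,.05,.1)):
    q=Q[(Q[:,2]>lo)&(Q[:,2]<hi)&(r>a)&(r<b)]
    if len(q)>8:
        m=np.median(q,0);print(nm,n,len(q),m.round(4),"phi",round((-2.683-np.arctan2(m[1]-ax[1],m[0]-ax[0]))%6.2832,3))
E
python3 loc.py
```

```text
[ 0.583  -0.2526  0.3073] -2.685886752812133
top flange 159 [ 0.5399 -0.1768  0.1738] phi 2.246
top arm 10 [ 0.5652 -0.2178  0.1842] phi 4.304
top grip 74 [ 0.536  -0.1929  0.228 ] phi 1.468
wrist flange 1732 [ 0.549  -0.1893  0.1749] phi 3.297
wrist arm 732 [ 0.5721 -0.2283  0.1852] phi 4.374
wrist grip 1030 [ 0.5384 -0.195   0.229 ] phi 4.261
wrist knob 737 [ 0.5918 -0.2463  0.2395] phi 4.363
```

```bash
python3 -m pendant '[[[-1.07,4,-0.16,0,0,0,5],[-1.07,8,-0.16,0,0,0,5],[-1.07,11,-0.16,0,0,0,5],[-1.07,11,-0.16,0,0,0,5],[-1.07,11,-0.16,0,0,0,5],[-1.07,11,-0.16,0,0,0,1.5],[-1.07,11,-0.16,0,0,0,1.5],[-1.07,11,-0.16,0,0,0,1.5],[-1.07,11,-0.16,0,0,0,1.5],[-1.07,11,-0.16,0,0,0,1.5]]]'; python3 st.py; python3 -m pendant '[[[0.86,0,0.24,0,0,0,1.5],[1.75,0,0.41,0,0,0,1.5],[2.5,0,0.46,0,0,0,1.5],[3.25,0,0.43,0,0,0,1.5],[3.25,0,0.43,0,0,0,1.5],[3.25,0,0.43,0,0,0,1.5]]]'; python3 st.py
```

```text
time: 18.85
tool_pos: [0.5919, -0.2463, 0.1979]
tool_rot: [-1.57, 0.001, -2.686]
contact_force: [-0.7, 1.4, 2.8]
opening: 0.0214
phi 4.358 r 76.7 F rad -1.4 cw -0.5 z 2.8 z 0.1979
time: 19.45
tool_pos: [0.5659, -0.2633, 0.1978]
tool_rot: [-1.571, 0.005, -2.686]
contact_force: [7.8, 6.8, 2.4]
opening: 0.0214
phi 4.767 r 75.9 F rad -3.2 cw -9.8 z 2.4 z 0.1978
```

```bash
python3 -m pendant '[[[0.74,0,-0.1,0,0,0,1.5],[1.47,0,-0.28,0,0,0,1.5],[1.47,0,-0.28,0,0,0,1.5],[1.47,0,-0.28,0,0,0,1.5],[1.47,0,-0.28,0,0,0,1.5]]]'; python3 st.py
```

```text
time: 19.95
tool_pos: [0.5534, -0.2672, 0.1981]
tool_rot: [-1.569, 0.009, -2.685]
contact_force: [12.9, 7.2, 0.4]
opening: 0.0215
phi 4.94 r 75.7 F rad -4.1 cw -14.2 z 0.4 z 0.1981
```

```bash
python3 -m pendant '[[[-0.73,0,0.18,0,0,0,1.5],[-1.47,0,0.28,0,0,0,1.5],[-2.4,0,0.28,0,0,0,1.5],[-3.34,0,0.21,0,0,0,1.5],[-3.34,0,0.21,0,0,0,1.5],[-3.34,0,0.21,0,0,0,1.5]]]'; python3 st.py; python3 -m pendant '[[[0,0,0,0,0,0,5],[0,0,0,0,0,0,5],[0,0,0,0,0,0,5],[0,0,0,0,0,0,5],[0,-4,0,0,0,0,5],[0,-8,0,0,0,0,5],[0,-11,0,0,0,0,5],[0,-11,0,0,0,0,5],[0,-11,0,0,0,0,5],[0,-11,0,0,0,0,5],[0,-11,0,0,0,0,5],[0,-11,0,0,0,0,5]]]'; python3 loc.py
```

```text
time: 20.55
tool_pos: [0.5813, -0.255, 0.1977]
tool_rot: [-1.571, 0.002, -2.685]
contact_force: [1.7, 4.9, 4.8]
opening: 0.0209
phi 4.536 r 76.3 F rad -2.9 cw -4.3 z 4.8 z 0.1977
time: 21.75
tool_pos: [0.5808, -0.2557, 0.306]
tool_rot: [-1.573, -0.001, -2.686]
contact_force: [0.1, 0.5, -0.0]
opening: 0.0498
[ 0.5808 -0.2557  0.306 ] -2.6858334664411254
top flange 170 [ 0.5384 -0.1827  0.1737] phi 2.229
top arm 10 [ 0.5635 -0.2207  0.1851] phi 4.391
top grip 76 [ 0.536  -0.1926  0.2287] phi 1.587
wrist flange 1728 [ 0.5514 -0.1908  0.1749] phi 3.434
wrist arm 723 [ 0.5693 -0.2311  0.1852] phi 4.454
wrist grip 1039 [ 0.5384 -0.1941  0.229 ] phi 3.966
wrist knob 721 [ 0.5863 -0.2503  0.2395] phi 4.451
```

View pics/w6.png

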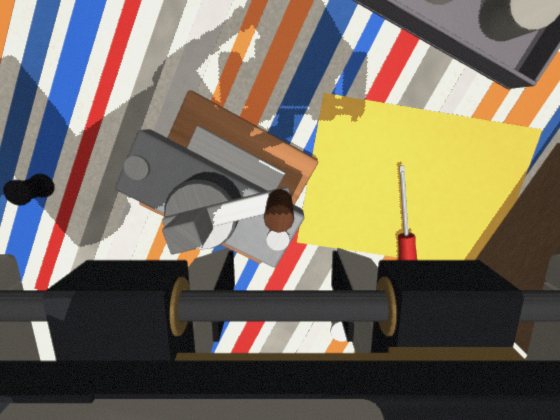

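The crank is home: its flange top measures 0.175 m, which is rim plus 6 mm. The knob at about (278,210) px is free of the fingers, and the gripper is well clear above.

```bash
python3 -c "
from cell import robot; print(robot.hand_in())"
```

```text
the job is handed in; nothing more can be done
None
```

The crank is fitted fully home on the press drive, the platen is clamped on the plaque, and the job is handed in. No verdict was reported.

- **Fit:** I measured the drive stub at about 26° with the wrist camera, turned the crank to match, and lowered it in small steps. It went down with no resistance until the flange met the rim.
- **Winding:** I wound the knob about 4.9 rad clockwise. The force then rose to about 13 N at the knob, which is roughly 0.4 rad of spring wind-up by calculation.
- **Mistake while easing off:** A mistyped row backed the knob off about 0.15 rad too far for one step before I let go. In case that had loosened the platen, I re-gripped the knob and tightened again to about 14 N (about 0.43 rad). I then eased back and released it properly.
- **Last checks:** The flange top measured 0.175 m and the arm top 0.185 m, both where they should be with the crank home. The gripper is open about 11 cm above its knob-gripping height, and the force reads about 0. No move went near the bystanders.
- **Not checked directly:** I could not read the platen or spring joints. The clamping is judged from the knob force, the stop angle and the camera view. The force while winding also read about 0 to 1 N, lower than the 3 N expected.

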